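Gauge the opening of a tile press

TASK

Turn the tile press's red knob clockwise until it clicks over into its other notch, which lowers the pressing plate. Then take the tapered feeler gauge by its handle, lay its blade flat on the press's bed and slide it straight in under the plate until it drags snugly between bed and plate, without wedging the plate up by more than about a millimetre. Finish while still holding the gauge there, with the gripper clear of the press's bed and plate, and leave everything else on the table where it stands.

Things in the scene. Friction and masses are not known exactly. Their poses are not given: they have to be found in the camera images.
- mouth (a point): Point on the bed of the green tile press, on its centre line, straight below the front lip of its pressing plate, 45 mm above the table. x axis: level into the press (the way the gauge is pushed in), y to the left of that, z up. The aluminium bed (96 mm wide) starts 35 mm in front of this point and runs on level under the whole plate, 170 mm in.
- plate: Steel pressing plate, 90 mm wide, 110 mm long, 14 mm thick; origin on its underside, centre of the front lip (a rounded edge marked by a yellow strip); axes as mouth. Lowered, it stands 4 to 6.5 mm over the bed (differs each time), raised 8 mm more. It floats on a stop and can be lifted from below: about 6.5 N to start, then 0.3 N per mm.
- plate_lift (a joint): How far the pressing plate is lifted off its stop, in m: 0 when it rests freely (at either knob notch), growing when the gauge wedges it up.
- press: Green base of the press with its aluminium bed, 100 mm wide, 45 mm high. Origin on the table, straight below mouth, same axes. Above the plate is the press's green head, 60 to 78 mm wide and up to 147 mm high over the table (knob not counted), from x = 22 to 180 mm; nothing nearer the front than that is taller than 82 mm.
- knob_grip (a point): Red bar of the click knob on top of the green head: 48 mm long, 14 mm thick, 36 mm high, on a black disc 52 mm wide, 10 mm high. The point is on the upright turning axis, 13 mm below the bar's top, 22 mm above the disc, 75 mm further in (x) than mouth. Its x axis runs along the bar and turns with it (along the press's x at knob 0); z up.
- knob (a joint): Angle of the click knob in rad: starts at about 0 (plate raised) and grows when turned clockwise seen from above. Its detent resists with about 0.2 N m at first, fading towards 0.5; past that the knob snaps on by itself into its other notch, against a firm stop at 1.0, where the plate is down.
- gauge_grip (a point): Centre of the red handle of the tapered feeler gauge: 70 mm long, 18 mm wide, 36 mm high, so 18 mm above its flat underside. x axis along the gauge towards the blade's tip, z up. The gauge weighs 120 to 200 g and starts lying flat on the light wooden board (230 x 120 mm, 12 mm high) on the robot's left.
- gauge_tip (a point): Tip of the gauge's steel blade, on its underside, 145 mm in front of the handle's centre (along x) and 18 mm below it. Same axes as gauge_grip. The blade is 26 mm wide, 110 mm long in front of the handle, its underside level with the handle's; 2 mm thick at the tip, growing evenly to 9.6 mm at the handle (0.07 mm per mm).
- gauge: The whole tapered gauge; origin on the underside, straight below gauge_grip (18 mm lower), same axes.
- jar: Round lidded pot, 102 mm wide, 142 mm high, terracotta foot and pale body, standing on the round metal turntable (260 mm wide, 105 mm high, on the robot's right). Origin: centre of its underside. A bystander.
- bottle: Yellow drinking bottle with a steel cap, 66 mm wide, 210 mm high. Origin: centre of its underside. A bystander.
- tub: Yellow glaze tub with a white lid, 116 mm wide, 80 mm high. Origin: centre of its underside. A bystander.
- brushcup: Blue cup of brushes, 84 mm wide, about 215 mm high with the brushes. Origin: centre of its underside. A bystander.
- bowl: Terracotta bowl, 120 mm wide, 50 mm high. Origin: centre of its underside. A bystander.
- spoon: Wooden spoon, 220 mm long, lying on the table. Origin near its middle, underside. A bystander.
- rib: Dark wooden disc (potter's rib), 80 mm wide, 10 mm thick, lying on the table. Origin: centre of its underside. A bystander.
There are look-alikes about, which are no part of the job. What is meant by the gauge is not blue, and is the larger of those in its own colour.

How it is judged (in metres and radians):
On the way, in this order (a step that is already met when the one before it is completed fails the run):
1. the knob has clicked past its detent into the other notch (value of joint knob above 0.85 rad), for 0.2 s.
2. the gauge is held by the fingers, clear of the board (contact force between the fingers and gauge above 1 N and height (world z) of gauge_tip above 0.03 m and contact force between gauge and board below 0.01 N), for 0.1 s.
3. the blade's tip is between the plates (x of gauge_tip in the frame of mouth above 0.01 m and y of gauge_tip in the frame of mouth between -0.04 and 0.04 m and z of gauge_tip in the frame of mouth below 0.008 m and contact force between the fingers and gauge above 1 N), for 0.1 s.
At the end, for the whole second after the job is handed in: Knob above 0.85 rad; gauge held by its handle (over 1 N, 45 mm), at rest, blade flat on the bed (0.09 rad, 3 mm, over 0.3 N), along the press (0.17 rad, 30 mm aside), tip over 18 mm in; it bears on the plate with 1 to 15 N, lifting it under 1.8 mm; robot off plate and bed (value of joint knob above 0.85 rad and contact force between the fingers and gauge above 1 N and contact force between gauge and plate between 1 and 15 N and contact force between gauge and press above 0.3 N and value of joint plate_lift below 0.0018 m and x of gauge_tip in the frame of mouth above 0.018 m and y of gauge_tip in the frame of mouth between -0.03 and 0.03 m and z of gauge_tip in the frame of mouth between -0.003 and 0.003 m and angle between the x axis of gauge and the x axis of mouth, either way round below 0.17 rad and angle between the z axis of gauge and the z axis of mouth, either way round below 0.09 rad and distance between the grasp point and gauge_grip below 0.045 m and contact force between each of the arm, the fingers and plate below 0.5 N and contact force between each of the arm, the fingers and press below 0.5 N and linear speed of gauge below 0.01 m/s); the arm keeps its last pose, push and grip.
It fails at once if the plate is wedged far up (value of joint plate_lift above 0.005 m and contact force between gauge and plate above 1 N).
It fails at once if something else on the table is disturbed (distance of any of jar, bottle, tub, brushcup, bowl from where it was at the start of the episode above 0.03 m or distance of any of spoon, rib from where it was at the start of the episode above 0.04 m).
It also fails if it takes over 72 s, if anything falls off the work surface, if the arm or the gripper's body presses on something with over 40 N, if the wrist force passes 120 N, or if a joint passes its speed limit or range.

ROBOT

A 6-joint arm with a two-finger parallel gripper is mounted at the origin on the work surface. World frame = base frame: x ahead of the robot, y to its left, z up, the work surface at z = 0. Lengths are in m, angles in degrees, forces in N, time in s.
With the tool pointing down it reaches from about 0.4 to 0.825 m from the base axis. Payload 7 kg.
Tool frame: the origin (TCP) lies on the centre line of the jaws, within the pads' length; the fingertips stand 8 mm ahead of it and the grasp point (between the pads) lies 11 mm behind it (r.tcp_to_tips is the distance from the TCP to the fingertips, in m); z points along the fingers, y is the direction in which the jaws open and shut (so a half turn about z gives the same grasp; the last joint's range is limited). The gripper opens to 88 mm and grips with 3 to 60 N. Pads are 19 mm wide; open, the fingers measure 130 mm over their backs; the gripper's body (78 mm by 193 mm) begins 47 mm behind the grasp point.
Start: joints at [16.507, 20.546, 0.682, 0, -70.136, -16.507], TCP at [0.675, -0, 0.235] pointing down, gripper open.
Joint ranges: [-176.03, 176.03], [-82.01, 121.73], [-58.28, 71.71], [-173.87, 95.51], [-174.79, -0.11], [-173.66, 173.66]. Speed limits (degrees/s): [136.94, 136.94, 172.46, 180, 180, 180].

INTERFACE

Orientations are given as [roll, pitch, yaw] about the fixed x, y, z axes, in that order (R = Rz(yaw) Ry(pitch) Rx(roll)).
In Python, from plant import r gives the robot as it stands.
- The arm moves only by the tool drive_tool, never from a script. Its argument "plan" is text: rows parted by semicolons, each of 4 numbers parted by spaces: the shift along the tool's x, y, z in cm, then the turn about the tool's z in rad. A call has 1 to 8 rows; each row is the pose to reach, as a shift and turn from the pose commanded when the call began, along the tool's axes at that moment; what a row does not reach only later rows make up. A row lasts 1/8 s, in which the tool goes at most 62.5 mm and 10.7 degrees, less where a joint would pass 70% of its speed; a pose out of reach is approached as far as the arm can. A call with a gripper value outside its range is refused whole. "fingers" is the closure, from -1 (fully open) to 1 (shut), set as the call begins (left out, the last holds). The fingers move at their own pace and stop on an object; "squeeze" is the grip in N (left out, the last holds). Time passes only in rows, so rows that repeat a pose let the fingers close. It gives the time, the measured TCP pose, the force and the opening at its end, in the units of the state.
- r.get_state(): the state, without advancing time (a new reading comes with each control period).
- r.capture(name): name is "scene" or "side" or "wrist"; returns a dict with "frame" (400x640x3 uint8, red, green, blue), "fovy" (degrees; the focal length in pixels is half the picture's height over the tangent of half this angle, whatever the lens; pixels are square), "cx", "cy" (the principal point, pixels), "k1" (the pictures are not rectified: a ray, as slopes to the right and down, at radius r is drawn at 1 + k1 r^2 times it, then the intrinsics apply), "rvec" (rotation vector, rad) and "tvec" (3), from world to camera coordinates, as OpenCV has them. Camera axes: x right, y down, z forward; pixel columns grow to the right and rows downward; lengths in m; the calibration is good to about 2 mm. A picture is of the moment at which its call begins. There is no depth.
- r.close_job(): hands the job in, once; it reports no verdict.
The state is a dict: "time_s": time; "joints": joint angles; "qd": joint speeds; "joint_torque": joint torques, N m; "tcp_pos": TCP position; "eef_rot": TCP orientation; "contact_force": force on the tool from outside, world axes, zero at the start; "moment": the same for the moment, N m; "gripper_width": finger opening in m.
Only numpy, scipy, OpenCV 4.12 (cv2) and the standard library are available. Lean on these libraries where they do the work, as an engineer would, in place of code of your own. Each camera call takes 0.05 s, during which the arm holds its last target. There are 200 camera calls.

## Working session

There is one attempt and no reset: what is moved stays moved. The work goes in short steps, Python scripts to look and compute and a tool call to move; the robot and the scene stay as the last step left them, time stands still between calls to the robot, and variables do not carry over. Pictures are saved under pics/ and viewed, about 8 in all and at most 12, crops included, and the job is handed in when it is done.

Besides the shell and the picture viewer there is one more tool, called after "Emit:" as name(argument=value, ...), one argument or row to a line, values as JSON. drive_tool: Moves the arm, as the interface text tells. Its arguments: {"type":"object","properties":{"plan":{"type":"string"},"fingers":{"type":"number"},"squeeze":{"type":"number"}},"required":["plan"]}

```bash
mkdir -p pics; ls; cat > h.py <<'E'
import numpy as np, cv2
from plant import r
def cap(n):
    c=r.capture(n); f=200/np.tan(np.radians(c["fovy"])/2)
    c["f"]=f; c["R"]=cv2.Rodrigues(np.array(c["rvec"],float))[0]; c["t"]=np.array(c["tvec"],float).ravel(); return c
def ray(c,u,v):
    d=np.array([(u-c["cx"])/c["f"],(v-c["cy"])/c["f"]]); s=d.copy()
    for _ in range(20): s=d/(1+c["k1"]*(s@s))
    w=c["R"].T@np.array([s[0],s[1],1]); return -c["R"].T@c["t"], w/np.linalg.norm(w)
def onz(c,u,v,z):
    o,w=ray(c,u,v); return o+w*(z-o[2])/w[2]
def proj(c,p):
    q=c["R"]@np.array(p,float)+c["t"]; s=q[:2]/q[2]; s=s*(1+c["k1"]*(s@s)); return s*c["f"]+[c["cx"],c["cy"]]
def tri(c1,p1,c2,p2):
    o1,a=ray(c1,*p1);o2,b=ray(c2,*p2)
    s=np.linalg.lstsq(np.c_[a,-b],o2-o1,rcond=None)[0]
    x,y=o1+a*s[0],o2+b*s[1]; return (x+y)/2,np.linalg.norm(x-y)
def save(n,im): cv2.imwrite("pics/"+n,cv2.cvtColor(im,cv2.COLOR_RGB2BGR))
E
python3 - <<'E'
from h import *
import pickle
C={n:cap(n) for n in("scene","side","wrist")}
pickle.dump(C,open("c0.pkl","wb"))
for n in C: save(n+"0.png",C[n]["frame"]); print(n,C[n]["fovy"],-C[n]["R"].T@C[n]["t"],C[n]["k1"])
print(r.get_state())
E
```

```text
pics
scene 47.83538649830562 [1.64056105 0.65638684 1.25686258] -0.07630386574155794
side 53.978490318017 [0.41422827 1.01511597 0.93827885] 0.0026783484156596847
wrist 59.34075649187147 [ 0.67556417 -0.08191006  0.38325509] 0.014072860010946662
{'time_s': 0.15, 'joints': array([ 1.65071129e+01,  2.05818668e+01,  6.46156142e-01, -1.03525455e-02,
       -7.01336023e+01, -1.65068077e+01]), 'qd': array([ 0.04785846, -0.12705039,  0.11077414,  0.04254173, -0.09065274,
       -0.08219372]), 'joint_torque': array([ 1.39394037e-04, -5.83274567e+01,  2.93289685e+01,  7.00122759e+00,
        8.75052094e-03, -9.76538854e-05]), 'tcp_pos': array([ 6.74668239e-01, -4.24256842e-05,  2.33855453e-01]), 'eef_rot': array([ 1.79930778e+02, -1.03628415e-02, -9.00032125e+01]), 'contact_force': array([ 0.30040296,  0.22601045, -0.18543475]), 'moment': array([-0.03636804, -0.00650873,  0.04197824]), 'gripper_width': 0.08745566793582409}
```

View pics/scene0.png

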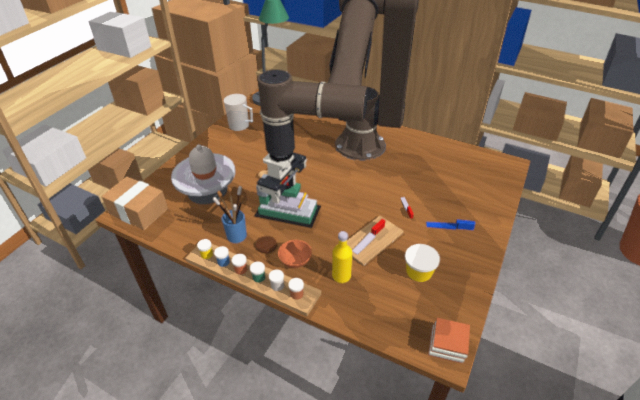

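View pics/side0.png

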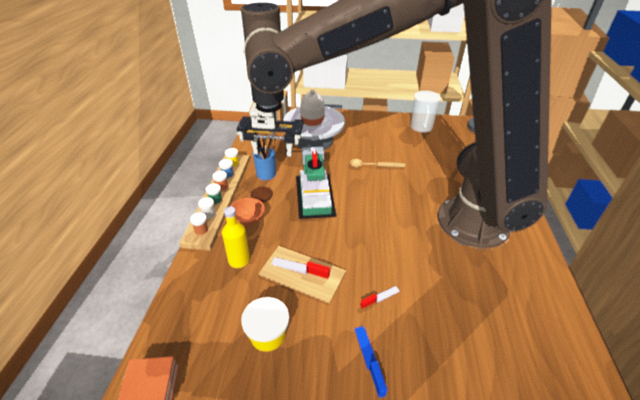

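The scene view shows the press at about (288,203), the board gauge at (370,235), a small red one at (408,208) and a blue one at (450,225). Red on the board is larger, is not blue and lies on the board, so it fits. I'll confirm it in one enlarged crop.

```bash
python3 - <<'E'
from h import *
import pickle
C=pickle.load(open("c0.pkl","rb"))
s=C["side"]["frame"][135:315,250:410]; w=C["scene"]["frame"][150:270,240:420]
a=cv2.resize(s,None,fx=3.33,fy=3.33,interpolation=cv2.INTER_CUBIC)
b=cv2.resize(w,(266,177))
save("crop1.png",a); print(a.shape)
hsv={}
for n in("scene","side"):
    h=cv2.cvtColor(C[n]["frame"],cv2.COLOR_RGB2HSV)
    m=(((h[...,0]<6)|(h[...,0]>174))&(h[...,1]>190)&(h[...,2]>110)).astype(np.uint8)
    k,l,st,ce=cv2.connectedComponentsWithStats(m)
    for i in range(1,k):
        if st[i,4]>15: print(n,st[i],ce[i].round(1))
E
```

```text
(599, 533, 3)
scene [408 206   5  12  45] [410. 212.]
scene [372 219  13  15 105] [378.1 226.4]
side [312 154   6  14  62] [314.6 160.6]
side [307 262  23  16 252] [317.8 269.4]
side [361 294  15  14 130] [368.2 300.6]
```

View pics/crop1.png

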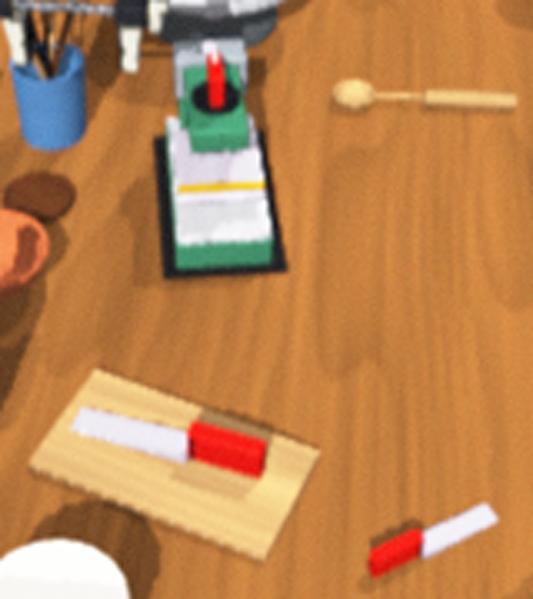

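View pics/wrist0.png

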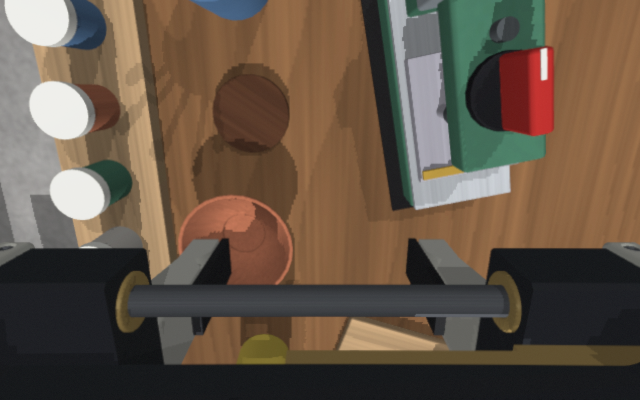

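The crop confirms it: the large red-handled gauge lies on the board with its handle at side (318,269) and its blade to the left. The wrist view shows the knob bar's top at about (540,90), the head edges, and the yellow strip at (440,172).

```bash
python3 - <<'E'
from h import *
import pickle
C=pickle.load(open("c0.pkl","rb")); w=C["wrist"]; s=C["side"]; sc=C["scene"]
P=lambda u,v:(250+u/3.33-.35,135+v/3.33-.35)
for z in(.180,.193): print("knobtop w",z,[onz(w,*p,z).round(4) for p in((527,52),(552,47),(552,133),(527,131),(540,90))])
print("knob bar s front top", onz(s,*P(217,62),.193).round(4))
print("tri knob",tri(w,(540,131),s,P(217,62)))
print("strip s",[onz(s,*P(*p),.07).round(4) for p in((180,190),(265,185))])
print("bedfront s",[onz(s,*P(*p),.045).round(4) for p in((177,246),(270,240))])
print("bedfront w",[onz(w,*p,.045).round(4) for p in((414,207),(510,192))])
print("head edges w", [onz(w,*p,.147).round(4) for p in((458,170),(545,156))])
for z in(.048,): print("handle s",[onz(s,*P(*p),z).round(4) for p in((192,424),(265,442),(264,474),(190,458))], "tri", tri(s,(317.8,269.4),sc,(378.1,226.4)))
print("tip s",[onz(s,*P(*p),.014).round(4) for p in((80,410),(73,430))])
E
```

```text
knobtop w 0.18 [array([ 0.5636, -0.0988,  0.18  ]), array([ 0.5508, -0.1011,  0.18  ]), array([ 0.5417, -0.0557,  0.18  ]), array([ 0.556 , -0.0569,  0.18  ]), array([ 0.5529, -0.0793,  0.18  ])]
knobtop w 0.193 [array([ 0.5707, -0.0977,  0.193 ]), array([ 0.5588, -0.0999,  0.193 ]), array([ 0.5502, -0.0574,  0.193 ]), array([ 0.5637, -0.0585,  0.193 ]), array([ 0.5608, -0.0795,  0.193 ])]
knob bar s front top [ 0.5464 -0.0664  0.193 ]
tri knob (array([ 0.55054988, -0.06051049,  0.1929039 ]), np.float64(0.01148700821454107))
strip s [array([ 0.5784, -0.009 ,  0.07  ]), array([ 0.4919, -0.0272,  0.07  ])]
bedfront s [array([0.5737, 0.0493, 0.045 ]), array([0.481 , 0.0293, 0.045 ])]
bedfront w [array([0.5776, 0.0361, 0.045 ]), array([0.4828, 0.0202, 0.045 ])]
head edges w [array([ 0.5791, -0.0264,  0.147 ]), array([ 0.5215, -0.036 ,  0.147 ])]
handle s [array([0.5272, 0.2792, 0.048 ]), array([0.4621, 0.2914, 0.048 ]), array([0.4598, 0.3255, 0.048 ]), array([0.524 , 0.3163, 0.048 ])] tri (array([0.4950532 , 0.29278961, 0.03533738]), np.float64(0.0005523949944872681))
tip s [array([0.6358, 0.247 , 0.014 ]), array([0.6375, 0.2708, 0.014 ])]
```

```bash
python3 - <<'E'
from h import *
import pickle
C=pickle.load(open("c0.pkl","rb")); w=C["wrist"]; s=C["side"]; sc=C["scene"]
print("jar",tri(s,(312,97),sc,(203,152)), onz(s,312,97,.247))
print("cup rim",tri(s,(265,155),sc,(234,217)))
print("bottle",tri(s,(230,213),sc,(343,237)))
print("tub",tri(s,(266,320),sc,(422,257)))
E
```

```text
jar (array([ 0.60030529, -0.41295259,  0.22053207]), np.float64(0.004952036314489054)) [ 0.59311421 -0.36527488  0.247     ]
cup rim (array([ 0.74861664, -0.17720574,  0.09552092]), np.float64(0.0026219846464895676))
bottle (array([0.74295252, 0.25935591, 0.19978496]), np.float64(0.0016837286560177677))
tub (array([0.60019663, 0.4942976 , 0.07462912]), np.float64(0.0020785395989747183))
```

Emit:
drive_tool(
  plan="0 0 -1 -0.1; 0.5 2 -1 -0.17; 1 4 -1 -0.17; 1.5 6 -1 -0.17; 1 8 -1 -0.17; 0 10 -1 -0.17; 0 10 -1 -0.17; 0 10 -1 -0.17",
  fingers=-1,
)

```text
time_s: 1.15
tcp_pos: [0.5753, -0.0, 0.2446]
eef_rot: [-180.0, -0.0, -80.2]
contact_force: [-0.1, 1.0, -0.4]
gripper_width: 0.0873
```

```bash
python3 - <<'E'
from h import *
import pickle
C={n:cap(n) for n in("side","wrist")}
pickle.dump(C,open("c1.pkl","wb"))
save("wrist1.png",C["wrist"]["frame"])
E
```

```text
(no output)
```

View pics/wrist1.png

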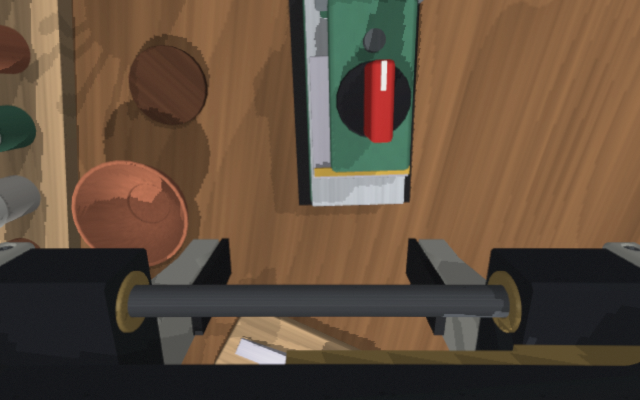

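```bash
python3 - <<'E'
from h import *
import pickle
C=pickle.load(open("c1.pkl","rb")); w=C["wrist"]
print("disc",onz(w,374,99,.147).round(4))
h=cv2.cvtColor(w["frame"],cv2.COLOR_RGB2HSV)
m=(((h[...,0]<6)|(h[...,0]>174))&(h[...,1]>190)&(h[...,2]>90)).astype(np.uint8)
k,l,st,ce=cv2.connectedComponentsWithStats(m)
i=max(range(1,k),key=lambda i:st[i,4]); print(st[i],ce[i])
v=h[...,2]; print(w["frame"][110,362:400].tolist())
x,y,W,H=st[i][:4]
print("top",[onz(w,u,vv,.183).round(4) for u,vv in((x+W-12,y+H/2),(x+W,y+H/2))])
print("bedfront",[onz(w,*p,.045).round(4) for p in((313,206),(405,203))])
print("strip",[onz(w,*p,.067).round(4) for p in((314,172),(410,171))])
print("head",[onz(w,*p,.137).round(4) for p in((331,168),(409,167),(417,5))])
g=cv2.cvtColor(w["frame"],cv2.COLOR_RGB2GRAY); print(g[195:212,320:400:20].T)
E
```

```text
disc [ 0.5511 -0.0787  0.147 ]
[ 365   61   30   81 1386] [377.41774892 106.33044733]
[[32, 29, 32], [48, 28, 30], [81, 29, 27], [102, 26, 24], [104, 27, 24], [105, 27, 25], [105, 26, 25], [108, 27, 26], [116, 29, 26], [141, 36, 33], [165, 43, 42], [176, 46, 44], [183, 50, 46], [188, 51, 49], [193, 51, 49], [193, 51, 49], [192, 51, 48], [192, 52, 49], [191, 51, 49], [191, 51, 48], [191, 50, 48], [190, 50, 47], [190, 50, 48], [190, 50, 48], [190, 50, 48], [189, 51, 47], [188, 49, 47], [185, 49, 46], [176, 46, 43], [162, 42, 40], [144, 37, 35], [109, 32, 32], [48, 31, 34], [30, 31, 34], [31, 31, 34], [32, 32, 34], [31, 32, 34], [33, 32, 35]]
top [array([ 0.5513, -0.0786,  0.183 ]), array([ 0.5445, -0.0797,  0.183 ])]
bedfront [array([0.5749, 0.0389, 0.045 ]), array([0.4805, 0.0194, 0.045 ])]
strip [array([ 0.5806, -0.0027,  0.067 ]), array([ 0.4905, -0.0191,  0.067 ])]
head [array([ 0.5705, -0.0246,  0.137 ]), array([ 0.5132, -0.0352,  0.137 ]), array([ 0.5347, -0.1411,  0.137 ])]
[[172 172 172 171 171 170 173 178 191 193 168 109  85  82  80  81  82]
 [171 171 172 171 171 172 181 193 195 186 151  96  86  86  85  86  87]
 [193 194 194 194 194 193 193 193 190 161  93  82  84  84  84  84  84]
 [197 196 196 196 196 196 195 193 177 135 102  98 102 106 110 110 111]]
```

Emit:
drive_tool(
  plan="2 1 0 0; 4.5 2.2 0 0; 7.4 3.7 0 0; 7.4 3.7 0 0; 7.4 3.7 2 0; 7.4 3.7 5 0; 7.4 3.7 8.2 0; 7.4 3.7 8.2 0",
)

```text
time_s: 2.25
tcp_pos: [0.5494, -0.0796, 0.1603]
eef_rot: [179.7, 0.0, -80.3]
contact_force: [-0.7, -0.1, 0.2]
gripper_width: 0.0873
```

Emit:
drive_tool(
  plan="0 0 0 0; 0 0 0 0; 0 0 0 0; 0 0 0 0; 0 0 0 0",
  fingers=1,
  squeeze=25,
)

```text
time_s: 2.88
tcp_pos: [0.5511, -0.0792, 0.1628]
eef_rot: [-180.0, 0.0, -80.3]
contact_force: [-0.1, 0.5, -0.6]
gripper_width: 0.0435
```

Emit:
drive_tool(
  plan="0 0 0 0; 0 0 0 0; 0 0 0 0; 0 0 0 0; 0 0 0 0",
)

```text
time_s: 3.5
tcp_pos: [0.5506, -0.0793, 0.1625]
eef_rot: [180.0, -0.0, -80.3]
contact_force: [-2.6, -0.5, 2.6]
gripper_width: 0.014
```

Gripped the bar at 14 mm. Next I turn it.

Emit:
drive_tool(
  plan="0 0 0 0.15; 0 0 0 0.3; 0 0 0 0.45; 0 0 0 0.6; 0 0 0 0.75; 0 0 0 0.88; 0 0 0 0.98; 0 0 0 1.0",
)

```text
time_s: 4.5
tcp_pos: [0.5486, -0.0786, 0.1625]
eef_rot: [179.8, -0.1, -137.6]
contact_force: [-11.4, 6.2, 9.0]
gripper_width: 0.0141
```

Emit:
drive_tool(
  plan="0 0 0 0.02; 0 0 0 0.02; 0 0 0 0.02",
)

```text
time_s: 4.88
tcp_pos: [0.5486, -0.0787, 0.1625]
eef_rot: [179.8, -0.2, -138.7]
contact_force: [-12.2, 4.8, 8.8]
gripper_width: 0.0142
```

Emit:
drive_tool(
  plan="0 0 0 0; 0 0 0 0; 0 0 0 0; 0 0 0 0; 0 0 0 0; 0 0 0 0",
  fingers=-1,
)

```text
time_s: 5.62
tcp_pos: [0.5511, -0.0792, 0.1625]
eef_rot: [-180.0, -0.0, -138.7]
contact_force: [-0.5, -0.5, 0.3]
gripper_width: 0.0689
```

Emit:
drive_tool(
  plan="0 0 -4 0; 0 0 -8 0; 0 0 -10 0; 0 0 -10 0",
)

```text
time_s: 6.12
tcp_pos: [0.5519, -0.0791, 0.2643]
eef_rot: [-179.9, 0.2, -138.7]
contact_force: [0.4, -0.4, -0.5]
gripper_width: 0.0874
```

```bash
python3 - <<'E'
from h import *
import pickle
C={n:cap(n) for n in("side","wrist","scene")}
pickle.dump(C,open("c2.pkl","wb"))
a=cv2.resize(C["side"]["frame"][135:315,250:410],(533,600),interpolation=cv2.INTER_CUBIC)
save("crop2.png",a);print(r.get_state()["tcp_pos"],r.get_state()["joints"])
E
```

```text
[ 0.55048327 -0.07919308  0.26152583] [ 1.19703288e+01  8.44378783e+00 -1.20397927e+01 -2.57533424e-02
 -6.95950610e+01 -6.06748608e+01]
```

View pics/crop2.png

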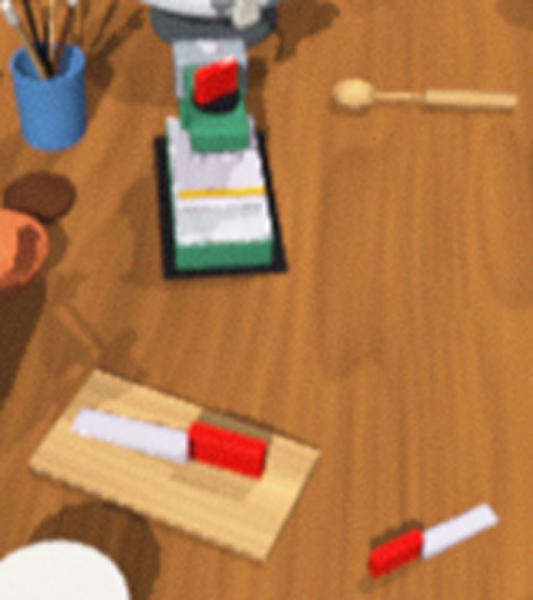

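The picture shows the knob bar turned and the plate lowered onto a small gap. Next I move above the gauge.

Emit:
drive_tool(
  plan="-2 4 0 -0.17; -4.2 9 0 -0.35; -6.4 14 0 -0.53; -8.6 19 0 -0.7; -10.8 24 0 -0.88; -13 29 0 -1.05; -15 33 0 -1.23; -16.9 36.5 0 -1.4",
)

```text
time_s: 7.28
tcp_pos: [0.436, 0.3079, 0.2614]
eef_rot: [179.9, -0.0, -58.1]
contact_force: [0.6, 0.3, -0.6]
gripper_width: 0.0875
```

Emit:
drive_tool(
  plan="0 0 0 -0.17; 0 0 0 -0.35; 0 0 0 -0.53; 0 0 0 -0.7; 0 0 0 -0.78; 0 0 0 -0.78",
)

```text
time_s: 8.02
tcp_pos: [0.4368, 0.3062, 0.2614]
eef_rot: [179.9, 0.0, -13.8]
contact_force: [-0.9, -0.5, 0.6]
gripper_width: 0.0879
```

```bash
python3 - <<'E'
from h import *
import pickle
C={n:cap(n) for n in("wrist",)}
pickle.dump(C,open("c3.pkl","wb")); w=C["wrist"]
save("wrist3.png",w["frame"]);print(r.get_state()["tcp_pos"],r.get_state()["eef_rot"])
h=cv2.cvtColor(w["frame"],cv2.COLOR_RGB2HSV)
m=(((h[...,0]<6)|(h[...,0]>174))&(h[...,1]>190)&(h[...,2]>150)).astype(np.uint8)
k,l,st,ce=cv2.connectedComponentsWithStats(m)
for i in range(1,k):
  if st[i,4]>200:
    rc=cv2.minAreaRect(cv2.findContours((l==i).astype(np.uint8),0,2)[0][0]); print(st[i],rc)
    P=[onz(w,*p,.048) for p in cv2.boxPoints(rc)]; print(np.round(P,4),np.mean(P,0))
E
```

```text
[0.43684366 0.30628253 0.26164665] [ 1.79917754e+02  4.05592835e-02 -1.39044453e+01]
[311  77  15  62 610] ((317.9999694824219, 107.49998474121094), (13.999998092651367, 60.99999237060547), 0.0)
[[0.4677 0.3049 0.048 ]
 [0.5253 0.2903 0.048 ]
 [0.5221 0.277  0.048 ]
 [0.4643 0.2909 0.048 ]] [0.49485033 0.2907596  0.048     ]
[270 231  33  27 256] ((285.8600158691406, 244.02000427246094), (37.0, 7.000000953674316), 36.869895935058594)
[[0.373  0.3775 0.048 ]
 [0.3784 0.3711 0.048 ]
 [0.344  0.3459 0.048 ]
 [0.3383 0.3524 0.048 ]] [0.35843981 0.36172838 0.048     ]
```

View pics/wrist3.png

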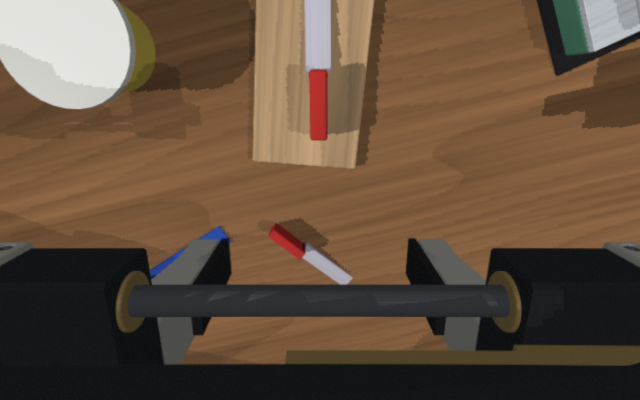

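Emit:
drive_tool(
  plan="2 0 3 0; 4 0 7 0; 6.1 0.1 11 0; 6.1 0.1 15 0; 6.1 0.1 19 0; 6.1 0.1 22 0; 6.1 0.1 23.5 0; 6.1 0.1 23.5 0",
)

```text
time_s: 9.07
tcp_pos: [0.4958, 0.2906, 0.0267]
eef_rot: [179.9, 0.1, -13.8]
contact_force: [-0.4, 0.6, 0.2]
gripper_width: 0.0876
```

Emit:
drive_tool(
  plan="0 0 0 0; 0 0 0 0; 0 0 0 0; 0 0 0 0; 0 0 0 0; 0 0 0 0; 0 0 0 0; 0 0 0 0",
  fingers=1,
  squeeze=40,
)

```text
time_s: 10.07
tcp_pos: [0.4961, 0.2911, 0.0275]
eef_rot: [180.0, 0.0, -13.8]
contact_force: [-0.4, 0.0, -0.3]
gripper_width: 0.0175
```

Emit:
drive_tool(
  plan="0 0 -2 0; 0 0 -5 0; 0.5 2 -9 0.15; 1 4 -10 0.33; 2 6.5 -10 0.5; 3 9 -10 0.67; 3.6 11 -10 0.84; 4.2 12.8 -10 1.0",
)

```text
time_s: 11.08
tcp_pos: [0.506, 0.1557, 0.1273]
eef_rot: [180.0, 0.0, -71.4]
contact_force: [0.1, -0.5, -1.9]
gripper_width: 0.0179
```

Emit:
drive_tool(
  plan="0 0 0 0.15; 0 0 0 0.15; 0 0 0 0.15",
)

```text
time_s: 11.45
tcp_pos: [0.5063, 0.1568, 0.1275]
eef_rot: [180.0, -0.0, -79.5]
contact_force: [-0.3, -0.5, -1.3]
gripper_width: 0.0179
```

```bash
python3 - <<'E'
from h import *
import pickle
C={n:cap(n) for n in("side","wrist","scene")}
pickle.dump(C,open("c4.pkl","wb"))
a=cv2.resize(C["wrist"]["frame"][0:330,120:560],(587,440))
b=cv2.resize(C["side"]["frame"][150:270,240:400],(587,440),interpolation=cv2.INTER_CUBIC)
save("comb4.png",C["wrist"]["frame"]);save("side4.png",b);s=r.get_state();print(s["tcp_pos"],s["eef_rot"],s["gripper_width"])
E
```

```text
[0.50629641 0.15691941 0.12749583] [ 1.79993102e+02 -2.60655719e-05 -7.95755813e+01] 0.017765385454044033
```

View pics/comb4.png

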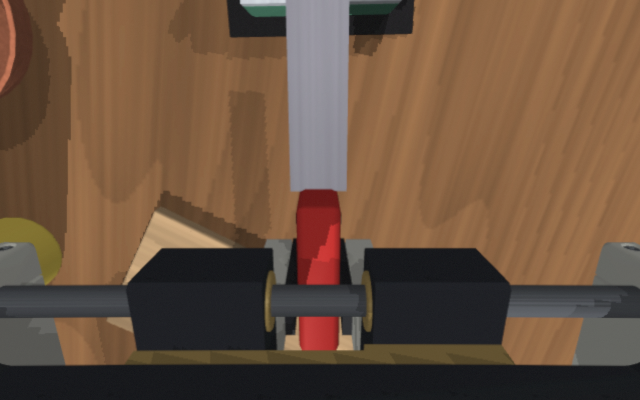

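```bash
python3 - <<'E'
from h import *
import pickle
C=pickle.load(open("c4.pkl","rb")); w=C["wrist"]
a=onz(w,318.5,190,.1216); b=onz(w,318.2,20,.117)
X=np.array([.182,-.983,0]); M=np.array([.536,-.005,.045]); Y=np.array([.983,.182,0])
print(a,b,"tip",a+.11*X,(a+.11*X-M)@X,(a-M)@Y,(b-M)@Y, "yaw",np.degrees(np.arctan2(*(b-a)[1::-1])))
E
```

```text
[0.51331063 0.12142361 0.1216    ] [0.52645133 0.05100401 0.117     ] tip [0.53333063 0.01329361 0.1216    ] -0.01846844728808327 0.0007054446020681722 0.0008063839751101722 yaw -79.42985237855358
```

Emit:
drive_tool(
  plan="0 0 2 0; 0 0 4 0; 0 0 5.5 0; 0 0 6.3 0; 0 0 6.3 0; 0 0 6.3 0",
)

```text
time_s: 12.35
tcp_pos: [0.5068, 0.157, 0.0651]
eef_rot: [-180.0, 0.0, -79.7]
contact_force: [-0.9, -0.6, -0.9]
gripper_width: 0.018
```

Emit:
drive_tool(
  plan="0 0 0.1 0; 0 0 0.2 0; 0 0 0.3 0; 0 0 0.4 0; 0 0 0.4 0; 0 0 0.4 0",
)

```text
time_s: 13.1
tcp_pos: [0.5064, 0.1567, 0.0606]
eef_rot: [180.0, -0.0, -79.7]
contact_force: [0.6, 0.5, -1.7]
gripper_width: 0.0178
```

Emit:
drive_tool(
  plan="0 0 0.05 0; 0 0 0.05 0; 0 0 0.1 0; 0 0 0.1 0",
)

```text
time_s: 13.6
tcp_pos: [0.5065, 0.1569, 0.0598]
eef_rot: [-180.0, 0.0, -79.7]
contact_force: [-0.5, 0.5, 2.5]
gripper_width: 0.0176
```

Emit:
drive_tool(
  plan="0 0 0.05 0; 0 0 0.05 0; 0 0 0.05 0",
)

```text
time_s: 13.98
tcp_pos: [0.5066, 0.1569, 0.0592]
eef_rot: [-180.0, 0.0, -79.7]
contact_force: [0.2, 1.7, 3.9]
gripper_width: 0.0179
```

Emit:
drive_tool(
  plan="0.6 0 -0.03 0; 1.2 0 -0.03 0; 1.8 0 -0.03 0; 2.4 0 -0.03 0; 3 0 -0.03 0; 3.6 0 -0.03 0; 4 0 -0.03 0; 4 0 -0.03 0",
)

```text
time_s: 14.98
tcp_pos: [0.5139, 0.1168, 0.0596]
eef_rot: [-180.0, -0.0, -79.7]
contact_force: [0.6, 1.5, 5.1]
gripper_width: 0.0175
```

Emit:
drive_tool(
  plan="0.1 0 0 0; 0.2 0 0 0; 0.3 0 0 0; 0.4 0 0 0; 0.5 0 0 0; 0.5 0 0 0",
)

```text
time_s: 15.72
tcp_pos: [0.5148, 0.1125, 0.0597]
eef_rot: [-180.0, 0.0, -79.7]
contact_force: [-1.0, 3.4, 5.4]
gripper_width: 0.0178
```

Emit:
drive_tool(
  plan="0.1 0 0 0; 0.2 0 0 0; 0.3 0 0 0; 0.4 0 0 0; 0.5 0 0 0; 0.5 0 0 0",
)

```text
time_s: 16.48
tcp_pos: [0.5158, 0.1076, 0.0597]
eef_rot: [-179.9, 0.0, -79.7]
contact_force: [-0.1, 3.5, 5.7]
gripper_width: 0.0178
```

Emit:
drive_tool(
  plan="0.1 0 0 0; 0.2 0 0 0; 0.3 0 0 0; 0.4 0 0 0; 0.5 0 0 0; 0.5 0 0 0",
)

```text
time_s: 17.23
tcp_pos: [0.5168, 0.1028, 0.0598]
eef_rot: [-179.9, 0.0, -79.7]
contact_force: [-0.0, 3.9, 6.2]
gripper_width: 0.0175
```

Emit:
drive_tool(
  plan="0.1 0 -0.02 0; 0.2 0 -0.02 0; 0.3 0 -0.02 0; 0.4 0 -0.02 0; 0.5 0 -0.02 0; 0.5 0 -0.02 0",
)

```text
time_s: 17.98
tcp_pos: [0.5175, 0.0978, 0.0599]
eef_rot: [-179.9, 0.0, -79.7]
contact_force: [-1.2, 2.6, 6.0]
gripper_width: 0.018
```

Emit:
drive_tool(
  plan="0.1 0 0 0; 0.2 0 0 0; 0.3 0 0 0; 0.4 0 0 0; 0.5 0 0 0; 0.5 0 0 0",
)

```text
time_s: 18.73
tcp_pos: [0.5185, 0.0929, 0.0599]
eef_rot: [-179.9, 0.0, -79.7]
contact_force: [-0.9, 3.2, 6.0]
gripper_width: 0.0179
```

Emit:
drive_tool(
  plan="0.1 0 0 0; 0.2 0 0 0; 0.3 0 0 0; 0.4 0 0 0; 0.4 0 0 0",
)

```text
time_s: 19.35
tcp_pos: [0.5193, 0.089, 0.06]
eef_rot: [-179.9, 0.0, -79.7]
contact_force: [-0.6, 3.3, 6.2]
gripper_width: 0.0178
```

Emit:
drive_tool(
  plan="0.1 0 0 0; 0.2 0 0 0; 0.3 0 0 0; 0.4 0 0 0; 0.4 0 0 0",
)

```text
time_s: 19.98
tcp_pos: [0.52, 0.0851, 0.06]
eef_rot: [-179.9, 0.0, -79.7]
contact_force: [-0.5, 3.2, 6.5]
gripper_width: 0.0178
```

Emit:
drive_tool(
  plan="0.1 0 0 0; 0.2 0 0 0; 0.3 0 0 0; 0.4 0 0 0; 0.4 0 0 0",
)

```text
time_s: 20.6
tcp_pos: [0.5208, 0.0812, 0.0601]
eef_rot: [-179.9, 0.0, -79.7]
contact_force: [-0.2, 4.5, 7.2]
gripper_width: 0.0179
```

```bash
python3 - <<'E'
from h import *
import pickle
C={n:cap(n) for n in("side","wrist","scene")}
pickle.dump(C,open("c5.pkl","wb"))
a=cv2.resize(C["wrist"]["frame"][0:220,220:440],(500,500),interpolation=cv2.INTER_CUBIC)
save("w5.png",a);s=r.get_state();print(s["tcp_pos"],s["contact_force"],s["moment"])
E
```

```text
[0.52077373 0.08118817 0.06005596] [-1.25600756  3.62057028  6.66711016] [ 1.03842938  0.18253404 -0.00451741]
```

View pics/w5.png

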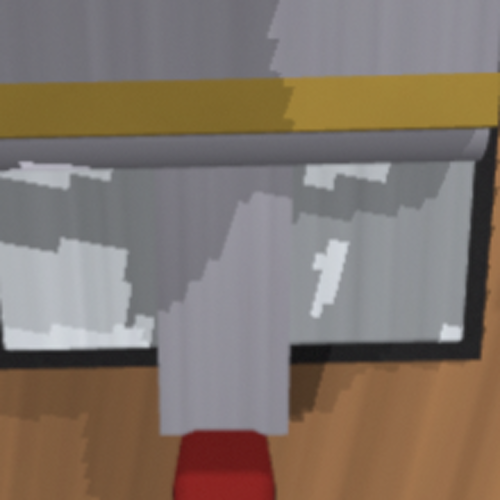

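The crop shows the blade straight under the yellow-edged plate, near the bed's centre line, with the handle front about 51 mm from the lip (tip about 59 mm in). I'll keep advancing by force.

Emit:
drive_tool(
  plan="0.1 0 0 0; 0.2 0 0 0; 0.3 0 0 0; 0.3 0 0 0",
)

```text
time_s: 21.25
tcp_pos: [0.5214, 0.0783, 0.0601]
eef_rot: [-179.9, 0.0, -79.7]
contact_force: [-0.7, 4.4, 7.2]
gripper_width: 0.018
```

Emit:
drive_tool(
  plan="0.1 0 0 0; 0.2 0 0 0; 0.3 0 0 0; 0.3 0 0 0",
)

```text
time_s: 21.75
tcp_pos: [0.5219, 0.0754, 0.0601]
eef_rot: [-179.9, 0.0, -79.7]
contact_force: [-0.5, 4.5, 8.5]
gripper_width: 0.0175
```

Emit:
drive_tool(
  plan="0.1 0 0 0; 0.2 0 0 0; 0.3 0 0 0; 0.3 0 0 0",
)

```text
time_s: 22.25
tcp_pos: [0.5226, 0.073, 0.0603]
eef_rot: [-179.9, 0.1, -79.7]
contact_force: [-1.0, 7.9, 8.3]
gripper_width: 0.0177
```

```bash
python3 - <<'E'
from h import *
F=[]
for i in range(8):
    r.capture("side"); s=r.get_state(); F.append(np.r_[s["contact_force"],s["moment"]])
print(np.mean(F,0).round(2),np.std(F,0).round(2),s["tcp_pos"],s["eef_rot"])
E
```

```text
[-1.53  6.95  8.31  2.37  0.63 -0.03] [0.22 0.31 0.33 0.02 0.03 0.03] [0.52262319 0.07298996 0.06025337] [-1.79869449e+02  7.26392849e-02 -7.96752791e+01]
```

Emit:
drive_tool(
  plan="0 0 -0.03 0; 0 0 -0.06 0; 0 0 -0.1 0; 0 0 -0.1 0; 0 0 -0.1 0",
)

```text
time_s: 23.28
tcp_pos: [0.5219, 0.072, 0.0604]
eef_rot: [-180.0, 0.0, -79.7]
contact_force: [3.1, 3.0, -0.4]
gripper_width: 0.0178
```

```bash
cat > f.py <<'E'
from h import *
F=[]
for i in range(6):
    r.capture("side"); s=r.get_state(); F.append(np.r_[s["contact_force"],s["moment"]])
print(np.mean(F,0).round(2),s["tcp_pos"].round(5),s["eef_rot"].round(3),s["joint_torque"].round(2))
E
python3 f.py
```

```text
[ 2.83  2.04 -1.31  0.98 -0.97  0.2 ] [0.52166 0.07194 0.06043] [ 1.79982e+02 -9.00000e-03 -7.96900e+01] [ -0.87 -45.77  19.13   4.78  -1.3   -0.2 ]
```

Emit:
drive_tool(
  plan="0.1 0 0 0; 0.2 0 0 0; 0.3 0 0 0; 0.4 0 0 0; 0.4 0 0 0",
)

```text
time_s: 24.2
tcp_pos: [0.522, 0.0687, 0.0605]
eef_rot: [180.0, 0.1, -79.7]
contact_force: [-1.1, 7.9, 0.5]
gripper_width: 0.0173
```

```bash
python3 f.py
```

```text
[-0.87  6.96  0.19  2.8   0.36  0.02] [0.52198 0.06865 0.06048] [ 1.79974e+02  4.90000e-02 -7.97180e+01] [-3.780e+00 -4.479e+01  1.895e+01  6.340e+00 -1.030e+00 -2.000e-02]
```

```bash
python3 - <<'E'
from h import *
a=cap("wrist")["frame"][0:260,200:460]; b=cap("side")["frame"][130:250,250:370]
save("fin.png",np.hstack([cv2.resize(x,(390,390),interpolation=cv2.INTER_CUBIC) for x in(a,b)]))
E
python3 f.py
```

```text
[-1.2   7.15  0.31  2.78  0.36  0.02] [0.52197 0.06865 0.06047] [ 1.79973e+02  4.80000e-02 -7.97150e+01] [-3.780e+00 -4.479e+01  1.895e+01  6.340e+00 -1.030e+00 -2.000e-02]
```

View pics/fin.png

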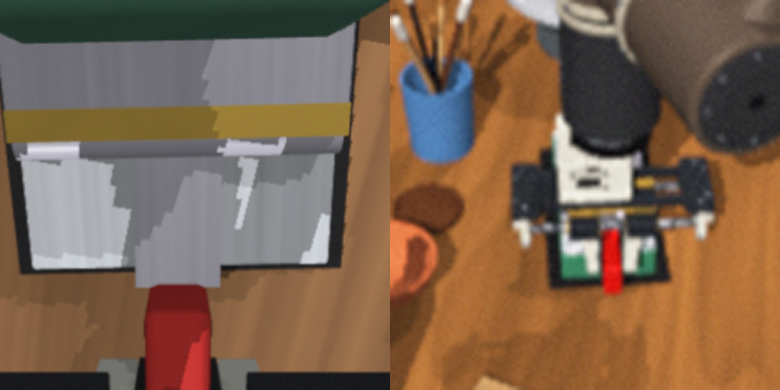

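The view shows the blade straight and centred under the plate, the handle front about 40 mm from the lip, and the fingers ahead of and clear of the bed. Drag is steady at 7 N, so I'm handing in.

```bash
python3 -c "
from plant import r
print(r.close_job())"
```

```text
the job is handed in; nothing more can be done
None
```

I turned the knob clockwise about 1 rad to its stop and the pressing plate came down. I then took the large red-handled gauge off the board, laid its blade on the bed and slid it in under the plate until it dragged. I handed the job in with the gauge still held there; no verdict was reported.

**Last checks:**
- **Depth and alignment:** the tip is about 70 mm past the lip, within about 1 mm of the centre line, and the blade is parallel to the press to within about 1°.
- **Drag:** about 7 N and steady, with almost no vertical push from the arm, so I take it to be bearing on the plate.
- **Clearance:** the fingers look clear of the bed and plate in the last picture, and I saw nothing else moved.

**Not confirmed:**
- **Plate lift and bearing force:** I could not measure either directly. From the blade's taper and where drag began, I estimate a lift of 0.3–0.5 mm and a bearing force of about 7 N. The drag began close to the largest gap in the description (6.5 mm), so the lift estimate could be off by about 0.2 mm.
- **Moment reading:** I could not fully match the wrist moment to the forces. I relied on the force readings instead.

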